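Clear the counter under the window

ROBOT

A 6-joint arm with a two-finger parallel gripper is mounted at the origin on the work surface. World frame = base frame: x ahead of the robot, y to its left, z up, the work surface at z = 0. Lengths are in m, angles in rad, forces in N, time in s.
With the tool pointing down it reaches from about 0.375 to 0.925 m from the base axis. Payload 5.7 kg.
Tool frame: the origin (TCP) lies where the fingers leave the gripper's body, on its centre line; the fingertips stand 73 mm ahead of it and the grasp point (between the pads) lies env.hold_point_z ahead of it (env.hold_point_z is the distance from the TCP to the grasp point, in m); z points along the fingers, y is the line along which they close (so a half turn about z gives the same grasp; the last joint's range is limited). The gripper opens to 85 mm and grips with 20 to 120 N. Pads are 22 mm wide; open, the fingers measure 114 mm over their backs; the gripper's body (76 mm by 85 mm) begins 54 mm behind the grasp point. The pads swing forward as they close: fully open they stand 13 mm farther back than shut.
Start: joints at [1.09, 0.359, 1.51, -0, 1.272, -0.115], TCP at [0.215, 0.56, 0.304] pointing down, gripper open.
Joint ranges: [-2.97, 2.97], [-1.01, 2.36], [0.21, 2.38], [-0.96, 4.11], [0.2, 2.71], [-2.98, 2.98]. Speed limits (rad/s): [2.39, 2.39, 3.14, 3.14, 3.14, 3.14].

INTERFACE

Orientations are given as a unit quaternion [x, y, z, w].
In Python, from workcell import state, vision, job, env gives the robot as it stands. The module is installed in compiled form; this text tells all that it offers.
- The arm moves only by the tool move_arm, never from a script. Its argument "steps" is a list of rows, each an object with "offset": the shift along the tool's x, y, z as a fraction of full scale, a list of three; "dr": the turn, a rotation vector about the tool's x, y, z as a fraction of full scale, a list of three; "hand": the closure, from 0 (fully open) to 1 (shut). A call has exactly 8 rows; each row shifts and turns the commanded pose from where the row before left it, along the tool's axes as they then stand; what a row does not reach is not made up. Full scale, the value 1, is 50 mm for a shift and 0.15 rad for a turn. A row lasts 1/10 s, in which the tool goes at most 50 mm and 8.59 degrees, less where a joint would pass 70% of its speed; a pose out of reach is approached as far as the arm can. A call with a number of a shift or a turn outside -1 to 1 is refused whole. A call with a gripper value outside its range is refused whole. The fingers move at their own pace and stop on an object; the grip force is fixed at half the most. Time passes only in rows, so rows that do not move let the fingers close, or fill a call up. It gives the time, the measured TCP pose, the force, the opening and the grip force at its end, in the units of the state.
- state(): the state, without advancing time (a new reading comes with each control period).
- vision.get_image(name): name is "scene" or "top" or "wrist"; returns (picture, depth): 420x560x3 uint8, red, green, blue; 420x560 float32, m along the optical axis (not along the pixel's ray), 0 where there is no reading.
- vision.calibration(name): a dict with "mtx" (3x3 intrinsics, pixels), "k1" (the pictures are not rectified: a ray, as slopes to the right and down, at radius r is drawn at 1 + k1 r^2 times it, then the intrinsics apply), "xyz" and "orientation" of the camera in the world. Camera axes: x right, y down, z forward; pixel columns grow to the right and rows downward; lengths in m; the calibration is good to about 2 mm. A picture is of the moment at which its call begins: read the wrist's pose just before it. calibration takes no time and is no camera call; for the wrist camera it gives the pose at the moment of the call.
- job.sign_off(): hands the job in; it is judged then, once.
The state is a dict: "time": time; "joint_positions": joint angles; "dq": joint speeds; "joint_torque": joint torques, N m; "tcp_pos": TCP position; "orientation": TCP orientation; "force": force on the tool from outside, world axes, zero at the start; "moment": the same for the moment, N m; "opening": opening from 0.0 (shut) to 1.0 (fully open); "grasp_force": force on a finger pad.
Only numpy, scipy, OpenCV 4.12 (cv2) and the standard library are available. Lean on these libraries where they do the work, as an engineer would, in place of code of your own. Each camera call takes 0.05 s, during which the arm holds its last target. There are 200 camera calls.

TASK

Clear the working strip of the counter using only pushes of your fingertips, nothing picked up: push the half-open drawer of the bamboo organizer fully shut, and slide the ceramic bunny upright along the counter into the corner on the organizer's left, so that its round foot rests against both the organizer's side and the low upstand under the window. Leave the tiara, the ring and the party horn where they are, and finish with your hand clear of everything.

Things in the scene. Friction and masses are not known exactly. Their poses are not given: they have to be found in the camera images.
- organizer: Fixed bamboo box 160 mm deep (x), 280 wide (y), 95 high, flat top, back against the upstand, two drawers side by side in the front facing the robot. May be turned a few degrees. Origin: centre of underside, at counter level; +x to the back (upstand's face at +80 mm), +y to the left as the robot looks (left side at +140 mm), z up.
- drawer (a joint): Opening in m of the right-hand drawer (at -y): 0 fully shut, front against the case; grows as it comes out towards the robot (organizer's -x), at most 0.13. Starts about half open. Slides with a light drag of 1 to 2 N and stays where it is left. The left-hand drawer is shut.
- drawer_face (a point): Middle of the right-hand drawer's outer face, 45 mm above the counter; moves with the drawer. A flat upright bamboo panel 138 mm wide, 10 thick, from 3 to 92 mm above the counter, no knob, only a half-round finger notch (radius 16 mm) in the middle of its top edge. Axes as the organizer's. Shut, it lies at x = -80, y = -70 mm in the organizer's frame.
- corner (a point): Point on the counter where the organizer's left side (y = 0 here) meets the upstand's face (x = 0 here). Axes as the organizer's; the free corner lies to its -x and +y. In the corner, the bunny's centre is at x = -36, y = +36 mm from this point.
- sill: Fixed low quartz upstand with window sill along the counter's far edge, 40 mm high, 1.6 m long, flat upright face to the robot. Origin: on that face at counter level, mid-length; +x into the window, +y along the face to the left. The sill behind is flat at 40 mm for 225 mm; pots and a glass stand on it over 0.45 m from mid-length.
- bunny: Loose beige ceramic sitting bunny, 90 mm high, 0.13 to 0.27 kg, on a round foot of 36 mm radius and 18 mm height with an upright rim, its widest part; the body above is 30 mm in radius. Origin: centre of the foot's underside, on the counter; z up; may face any way. Pushed low, at the foot, it slides without tipping. Starts in front of the upstand, left of the organizer.
- tiara: Loose pink hard-plastic tiara standing on its band, an open arc of 62 mm radius with points up to 64 mm high; origin on the counter, 20 mm from the arc's centre. Farther left than the bunny. Leave alone.
- ring: Loose silver plastic finger ring lying flat on the counter, 28 mm over all and 5 mm high, in front of the shut left-hand drawer; origin at its centre on the counter. Leave alone.
- horn: Loose yellow plastic party horn standing on its bell (radius 36 mm), 142 mm tall, to the right of the organizer; origin at the centre of its foot. Leave alone.

How it is judged:
By the outcome, as a careful person would: the job done as asked, in the order asked, and still so for the second after the job is handed in, with the robot touching nothing.
It also fails if it takes over 67 s, if anything falls off the work surface, if the arm or the gripper's body presses on something with over 40 N, if the wrist force passes 120 N, or if a joint passes its speed limit or range.

## Working session

There is one attempt and no reset: what is moved stays moved. The work goes in short steps, Python scripts to look and compute and a tool call to move; the robot and the scene stay as the last step left them, time stands still between calls to the robot, and variables do not carry over. Pictures are saved under pics/ and viewed, at most 14 in all, crops included, and the job is handed in when it is done.

Besides the shell and the picture viewer there is one more tool, called after "Emit:" as name(argument=value, ...), one argument or row to a line, values as JSON. move_arm: Moves the arm, as the interface text tells. Shift numbers are shares of 50 mm and turn numbers shares of 0.15 rad, none past 1 either way. Its arguments: {"type":"object","properties":{"steps":{"type":"array","items":{"type":"object","properties":{"offset":{"type":"array","items":{"type":"number"}},"dr":{"type":"array","items":{"type":"number"}},"hand":{"type":"number"}}}}},"required":["steps"]}

```bash
mkdir -p pics
cat > h.py <<'E'
import numpy as np, cv2
from scipy.spatial.transform import Rotation as R
from workcell import state, vision, job, env
def snap(n,f):
    c=vision.calibration(n); p,d=vision.get_image(n)
    cv2.imwrite('pics/'+f+'.png',p[:,:,::-1]); np.savez('pics/'+f+'.npz',p=p,d=d,**{k:np.array(c[k]) for k in('mtx','k1','xyz','orientation')})
def load(f): return dict(np.load('pics/'+f+'.npz'))
def rays(s,uv):
    uv=np.atleast_2d(uv).astype(float); K=s['mtx']
    q=cv2.undistortPoints(uv.reshape(-1,1,2),K,np.array([float(s['k1']),0,0,0])).reshape(-1,2)
    return R.from_quat(s['orientation']).apply(np.c_[q,np.ones(len(q))])
def plane(s,uv,z):
    r=rays(s,uv); return s['xyz']+r*((z-s['xyz'][2])/r[:,2])[:,None]
def cloud(s):
    v,u=np.mgrid[0:s['d'].shape[0],0:s['d'].shape[1]]
    uv=np.c_[u.ravel(),v.ravel()]; r=rays(s,uv)
    return (s['xyz']+r*s['d'].ravel()[:,None]).reshape(*s['d'].shape,3)
E
python3 - <<'E'
from h import *
s=state(); print(s['time'],s['tcp_pos'],s['orientation'],R.from_quat(s['orientation']).as_matrix().round(3),env.hold_point_z)
for n in('scene','top'):
    snap(n,n+'0'); c=vision.calibration(n); print(n,c)
E
```

```text
0.0 [0.2143611  0.55980122 0.30305626] [ 1.81867538e-01  9.83322603e-01 -8.85196304e-04 -2.70366723e-04] [[-0.934  0.358 -0.001]
 [ 0.358  0.934 -0.002]
 [ 0.    -0.002 -1.   ]] 0.0539
scene {'mtx': array([[481.77665539,   0.        , 285.77981517],
       [  0.        , 481.77665539, 218.15683751],
       [  0.        ,   0.        ,   1.        ]]), 'k1': 0.030475500888604474, 'xyz': array([1.39352264, 0.12309105, 0.91634261]), 'orientation': array([ 0.59564472,  0.70961418, -0.2861507 , -0.24448489])}
top {'mtx': array([[455.25242889,   0.        , 274.59070713],
       [  0.        , 455.25242889, 210.357783  ],
       [  0.        ,   0.        ,   1.        ]]), 'k1': -0.0479261062885622, 'xyz': array([0.34649637, 0.02369714, 1.39902907]), 'orientation': array([-0.69899185,  0.70975214, -0.06897273,  0.05389844])}
```

View pics/top0.png

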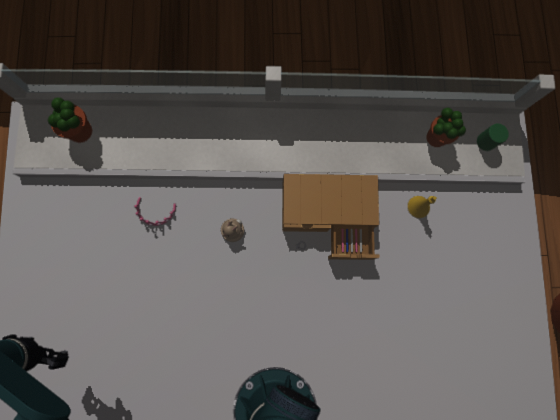

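View pics/scene0.png

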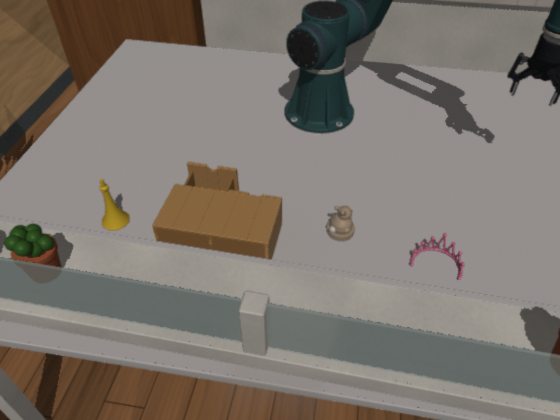

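The top view shows the organizer at about (284–378, 174–227), and the drawer front at row ~256, columns 330–378. The bunny is at (232, 229), the tiara at (155, 212), the horn at (420, 205) and the ring near (302, 245). The scene view shows the same layout from the window side.

Run:
```python
from h import *
for f in('top0','scene0'):
    s=load(f); P=cloud(s); ok=s['d']>0
    hsv=cv2.cvtColor(s['p'],cv2.COLOR_RGB2HSV)
    x,y,z=P[...,0],P[...,1],P[...,2]
    print(f,'counter z',np.median(z[ok&(abs(x-.4)<.05)&(abs(y-.1)<.1)]))
    # organizer top
    m=ok&(abs(z-.095)<.006)&(x>.4)&(x<.9)&(abs(y)<.35)&(hsv[...,1]>90)
    m=cv2.morphologyEx(m.astype(np.uint8),cv2.MORPH_OPEN,np.ones((5,5)))
    n,l,st,c=cv2.connectedComponentsWithStats(m); i=1+st[1:,4].argmax()
    cs,_=cv2.findContours((l==i).astype(np.uint8),cv2.RETR_EXTERNAL,cv2.CHAIN_APPROX_NONE)
    w=plane(s,cs[0].reshape(-1,2),.095)[:,:2]
    r=cv2.minAreaRect((w*1000).astype(np.float32)); print('org',r,cv2.boxPoints(r).round(1).tolist())
    # drawer front top edge
    m=ok&(z>.075)&(z<.1)&(x>.45)&(x<.62)&(y<.05)&(y>-.3)&(hsv[...,1]>90)
    q=P[m]; print('drawer pts',len(q),q.min(0).round(3) if len(q) else'',q.max(0).round(3) if len(q) else '')
    # sill
    m=ok&(abs(z-.04)<.005)&(x>.6)&(abs(y)<.6)
    ys=np.arange(-.5,.6,.1); print('sill',[(round(a,1),np.percentile(x[m&(abs(y-a)<.02)],1).round(4)) for a in ys if (m&(abs(y-a)<.02)).sum()>20])
    m=ok&(z>.008)&(z<.13)&(x>.45)&(x<.74)
    for nm,lo,hi in(('bunny',.07,.23),('tiara',.25,.5),('horn',-.6,-.28)):
        k=m&(y>lo)&(y<hi)&(hsv[...,1]>(50 if nm!='bunny' else 0)); q=P[k]
        if len(q): print(nm,len(q),q.min(0).round(3),q.max(0).round(3),np.median(q,0).round(3),hsv[k].mean(0).round())
```

```text
top0 counter z 0.0001192649080621333
org ((606.2991943359375, -171.05335998535156), (280.1221008300781, 152.35586547851562), 89.16606140136719) [[528.0999755859375, -310.0], [680.4000244140625, -312.20001220703125], [684.5, -32.099998474121094], [532.2000122070312, -29.899999618530273]]
drawer pts 2802 [ 0.523 -0.3    0.075] [ 0.62 -0.03  0.1 ]
sill [(np.float64(-0.5), np.float64(0.6744)), (np.float64(-0.4), np.float64(0.6766)), (np.float64(-0.3), np.float64(0.6956)), (np.float64(-0.2), np.float64(0.697)), (np.float64(-0.1), np.float64(0.7009)), (np.float64(-0.0), np.float64(0.6889)), (np.float64(0.1), np.float64(0.6906)), (np.float64(0.2), np.float64(0.6957)), (np.float64(0.3), np.float64(0.6968)), (np.float64(0.4), np.float64(0.7008)), (np.float64(0.5), np.float64(0.7028))]
bunny 1366 [0.458 0.07  0.008] [0.74  0.23  0.092] [0.698 0.133 0.04 ] [ 25.  26. 113.]
tiara 159 [0.55  0.3   0.008] [0.638 0.423 0.068] [0.567 0.365 0.021] [170.  95.  92.]
horn 1182 [ 0.45  -0.494  0.008] [ 0.679 -0.28   0.129] [ 0.585 -0.298  0.08 ] [ 17. 136.  94.]
scene0 counter z -0.003094500267613265
org
[... 317 characters left out ...]
np.float64(-0.5), np.float64(0.677)), (np.float64(-0.4), np.float64(0.6799)), (np.float64(-0.3), np.float64(0.6794)), (np.float64(-0.2), np.float64(0.6818)), (np.float64(-0.1), np.float64(0.6849)), (np.float64(-0.0), np.float64(0.6929)), (np.float64(0.1), np.float64(0.6952)), (np.float64(0.2), np.float64(0.6977)), (np.float64(0.3), np.float64(0.7)), (np.float64(0.4), np.float64(0.7029)), (np.float64(0.5), np.float64(0.7048))]
bunny 1808 [0.516 0.07  0.008] [0.74  0.23  0.089] [0.704 0.131 0.038] [ 16.  35. 141.]
tiara 331 [0.552 0.303 0.008] [0.634 0.421 0.064] [0.568 0.371 0.022] [172.  99. 133.]
horn 1481 [ 0.45  -0.592  0.008] [ 0.732 -0.28   0.13 ] [ 0.611 -0.307  0.082] [ 19. 155. 129.]
```

Run:
```python
from h import *
a=cv2.imread('pics/top0.png')[160:275,120:440]; b=cv2.imread('pics/scene0.png')[150:270,90:470]
a=cv2.resize(a,None,fx=2.5,fy=2.5,interpolation=3)[:,:800];b=cv2.resize(b,(800,253),interpolation=3)
cv2.imwrite('pics/crop0.png',np.vstack([a,b]))
```

```text
(no output)
```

View pics/crop0.png

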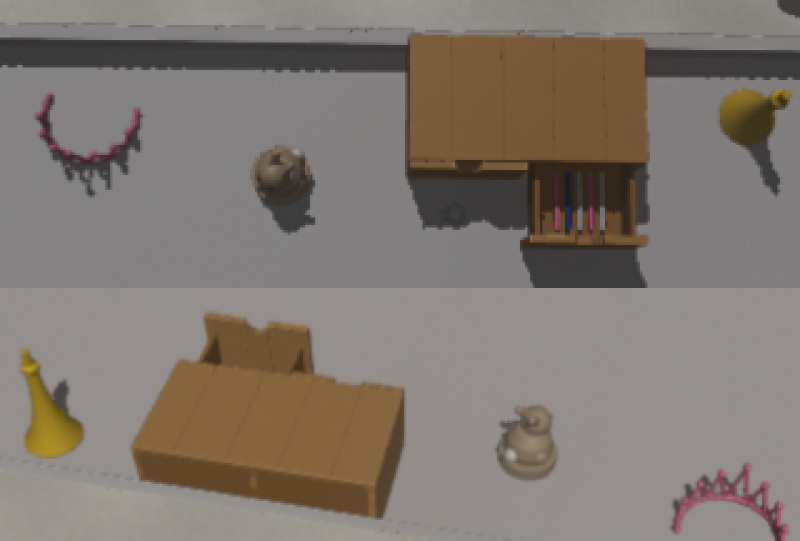

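The crop shows the drawer front's top edge at crop (522–648, 240) and the ring at (453, 213), which is top-view pixel (301, 245). The bunny's foot sits around (282, 175). Next I measure the drawer, bunny and ring.

```bash
cat >> h.py <<'E'
def bunny(f,lo=.06,hi=.24,box=(.45,.66)):
    s=load(f); P=cloud(s); x,y,z=P[...,0],P[...,1],P[...,2]
    m=(s['d']>0)&(x>box[0])&(x<box[1])&(y>lo)&(y<hi)&(z>.012)&(z<.1)
    m=cv2.morphologyEx(m.astype(np.uint8),cv2.MORPH_OPEN,np.ones((3,3)))
    n,l,st,c=cv2.connectedComponentsWithStats(m); i=1+st[1:,4].argmax(); q=P[l==i]
    b=q[(q[:,2]>.025)&(q[:,2]<.06)]; ft=q[q[:,2]<.02]
    def fit(b,r):
        from scipy.optimize import least_squares
        return least_squares(lambda c:np.hypot(b[:,0]-c[0],b[:,1]-c[1])-r,b[:,:2].mean(0)+[0,0],loss='soft_l1',f_scale=.003).x.round(4)
    print(f,len(q),'bbox',q.min(0).round(3),q.max(0).round(3),'mid',((q.min(0)+q.max(0))/2).round(4),len(ft),'foot',ft.min(0).round(3) if len(ft) else '',ft.max(0).round(3) if len(ft) else '')
E
python3 - <<'E'
from h import *
for f in('top0','scene0'): bunny(f)
s=load('top0'); print('bunny rim px', plane(s,[[232,229]],.02), 'ring',plane(s,[[301,245]],.004))
P=cloud(s); print('drawer edge', plane(s,[[330,259],[378,258],[354,258]],.092).round(4).tolist())
m=(s['d']>0)&(P[...,2]>.08)&(P[...,2]<.1)&(P[...,0]<.51)&(P[...,0]>.4)&(P[...,1]<-.1)&(P[...,1]>-.34); q=P[m]; print('top',len(q),np.percentile(q,[2,50,98],0).round(4).tolist())
s=load('scene0');P=cloud(s)
m=(s['d']>0)&(P[...,2]>.02)&(P[...,2]<.1)&(P[...,0]<.51)&(P[...,0]>.4)&(P[...,1]<-.1)&(P[...,1]>-.34); q=P[m]; print('scene',len(q),np.percentile(q,[2,50,98],0).round(4).tolist())
E
```

```text
top0 425 bbox [0.496 0.089 0.012] [0.565 0.157 0.092] mid [0.5303 0.1232 0.052 ] 76 foot [0.496 0.09  0.012] [0.565 0.157 0.02 ]
scene0 633 bbox [0.516 0.087 0.012] [0.569 0.155 0.089] mid [0.5427 0.1209 0.0506] 119 foot [0.52  0.087 0.012] [0.569 0.155 0.02 ]
bunny rim px [[0.53271602 0.12300676 0.02      ]] ring [[ 0.48222565 -0.08765887  0.004     ]]
drawer edge [[0.432, -0.163, 0.092], [0.4325, -0.3022, 0.092], [0.4337, -0.2325, 0.092]]
top 161 [[0.4354, -0.3035, 0.0811], [0.4404, -0.2261, 0.0913], [0.4463, -0.1691, 0.0969]]
scene 1073 [[0.4396, -0.3022, 0.022], [0.448, -0.2398, 0.0612], [0.4905, -0.1712, 0.09]]
```

Emit:
move_arm(
  steps=[
    {"offset": [0,0,0],"dr": [0,0,-0.765],"hand": 1},
    {"offset": [0,0,0],"dr": [0,0,-0.765],"hand": 1},
    {"offset": [0,0,0],"dr": [0,0,-0.765],"hand": 1},
    {"offset": [-0.8,-0.6,0],"dr": [0,0,0],"hand": 1},
    {"offset": [-0.8,-0.6,0],"dr": [0,0,0],"hand": 1},
    {"offset": [-0.8,-0.6,0],"dr": [0,0,0],"hand": 1},
    {"offset": [-0.8,-0.6,0],"dr": [0,0,0],"hand": 1},
    {"offset": [-0.8,-0.6,0],"dr": [0,0,0],"hand": 1},
  ],
)

```text
time: 0.9
tcp_pos: [0.4124, 0.4045, 0.3036]
orientation: [0.011, 1.0, -0.0, -0.0]
force: [1.1, 1.0, -0.2]
opening: 0.001
grasp_force: 0.0
```

Emit:
move_arm(
  steps=[
    {"offset": [0,-0.9,0],"dr": [0,0,0],"hand": 1},
    {"offset": [0,-0.9,0],"dr": [0,0,0],"hand": 1},
    {"offset": [0,-0.9,0],"dr": [0,0,0],"hand": 1},
    {"offset": [0,-0.9,0],"dr": [0,0,0],"hand": 1},
    {"offset": [0,-0.9,0],"dr": [0,0,0],"hand": 1},
    {"offset": [0,-0.9,0],"dr": [0,0,0],"hand": 1},
    {"offset": [0,-0.9,0],"dr": [0,0,0],"hand": 1},
    {"offset": [0,-0.9,0],"dr": [0,0,0],"hand": 1},
  ],
)

```text
time: 1.7
tcp_pos: [0.403, 0.0445, 0.3038]
orientation: [0.011, 1.0, -0.0, -0.0]
force: [0.6, -1.3, -0.7]
opening: -0.001
grasp_force: 0.0
```

Run:
```python
from h import *
s=state(); print(s['time'],s['tcp_pos'],R.from_quat(s['orientation']).as_matrix().round(3),s['joint_positions'],s['opening'],s['force'])
```

```text
1.7 [0.40297629 0.04447389 0.303825  ] [[-1.     0.021 -0.   ]
 [ 0.021  1.    -0.   ]
 [ 0.    -0.    -1.   ]] [-6.07630416e-02  7.17144608e-02  1.89882719e+00 -1.34519477e-04
  1.17106395e+00 -1.61032040e+00] -0.0013792210325645885 [ 0.64443518 -1.30808722 -0.73781862]
```

Emit:
move_arm(
  steps=[
    {"offset": [0,-0.94,0],"dr": [0,0,0],"hand": 1},
    {"offset": [0,-0.94,0],"dr": [0,0,0],"hand": 1},
    {"offset": [0,-0.94,0],"dr": [0,0,0],"hand": 1},
    {"offset": [0,-0.94,0],"dr": [0,0,0],"hand": 1},
    {"offset": [0,-0.94,0],"dr": [0,0,0],"hand": 1},
    {"offset": [0,-0.95,0],"dr": [0,0,0],"hand": 1},
    {"offset": [0,0,0.8],"dr": [0,0,0],"hand": 1},
    {"offset": [0,0,0.7],"dr": [0,0,0],"hand": 1},
  ],
)

```text
time: 2.5
tcp_pos: [0.3977, -0.2385, 0.2284]
orientation: [0.012, 1.0, -0.001, 0.001]
force: [-0.8, 0.3, -0.3]
opening: 0.001
grasp_force: 0.0
```

Run:
```python
from h import *
s=state(); print(s['time'],s['tcp_pos'],s['joint_positions'])
snap('wrist','w1')
```

```text
2.5 [ 0.39770596 -0.23854802  0.22835712] [-6.89328177e-01  2.55260524e-01  1.88848641e+00 -1.29783665e-04
  9.95220402e-01 -2.23524277e+00]
```

View pics/w1.png

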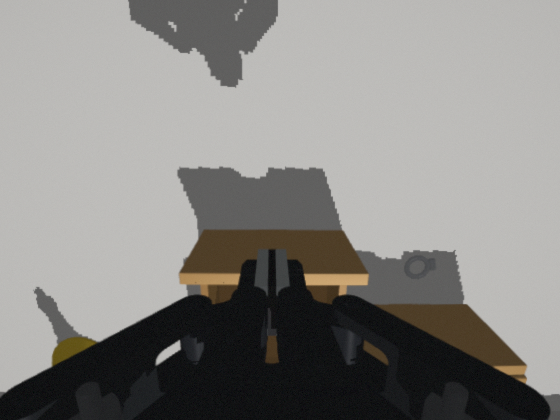

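The wrist view, with image-down towards the window, shows the drawer's outer face between rows 231 (bottom edge) and 274 (top edge), columns 183–366. The fingertips are at (272, 255) and the ring at (418, 266).

Run:
```python
from h import *
s=load('w1'); print(plane(s,[[184,274],[365,274]],.092).round(4).tolist(),plane(s,[[204,231],[343,231]],.003).round(4).tolist(),'ring',plane(s,[[418,266]],.004).round(4))
```

```text
[[0.435, -0.3029, 0.092], [0.4381, -0.173, 0.092]] [[0.4362, -0.3067, 0.003], [0.4396, -0.1699, 0.003]] ring [[ 0.4795 -0.0915  0.004 ]]
```

Emit:
move_arm(
  steps=[
    {"offset": [0,0,0.75],"dr": [0,0,0],"hand": 1},
    {"offset": [0,0,0.75],"dr": [0,0,0],"hand": 1},
    {"offset": [0,0,0.7],"dr": [0,0,0],"hand": 1},
    {"offset": [-0.4,0,0],"dr": [0,0,0],"hand": 1},
    {"offset": [-0.2,0,0],"dr": [0,0,0],"hand": 1},
    {"offset": [-0.3,0,0],"dr": [0,0,0],"hand": 1},
    {"offset": [-0.3,0,0],"dr": [0,0,0],"hand": 1},
    {"offset": [-0.3,0,0],"dr": [0,0,0],"hand": 1},
  ],
)

```text
time: 3.35
tcp_pos: [0.4739, -0.238, 0.1199]
orientation: [0.01, 1.0, -0.0, 0.0]
force: [-1.5, -1.7, 0.3]
opening: -0.004
grasp_force: 1.0
```

Emit:
move_arm(
  steps=[
    {"offset": [-0.2,0,0],"dr": [0,0,0],"hand": 1},
    {"offset": [-0.15,0,0],"dr": [0,0,0],"hand": 1},
    {"offset": [-0.1,0,0],"dr": [0,0,0],"hand": 1},
    {"offset": [-0.06,0,0],"dr": [0,0,0],"hand": 1},
    {"offset": [-0.06,0,0],"dr": [0,0,0],"hand": 1},
    {"offset": [-0.06,0,0],"dr": [0,0,0],"hand": 1},
    {"offset": [0,0,0],"dr": [0,0,0],"hand": 1},
    {"offset": [0,0,0],"dr": [0,0,0],"hand": 1},
  ],
)

```text
time: 4.15
tcp_pos: [0.5049, -0.2392, 0.1197]
orientation: [0.011, 1.0, -0.001, 0.001]
force: [0.3, 0.2, 5.2]
opening: -0.001
grasp_force: 0.1
```

Emit:
move_arm(
  steps=[
    {"offset": [-0.05,0,0],"dr": [0,0,0],"hand": 1},
    {"offset": [-0.05,0,0],"dr": [0,0,0],"hand": 1},
    {"offset": [0,0,0],"dr": [0,0,0],"hand": 1},
    {"offset": [0,0,0],"dr": [0,0,0],"hand": 1},
    {"offset": [0,0,0],"dr": [0,0,0],"hand": 1},
    {"offset": [0,0,0],"dr": [0,0,0],"hand": 1},
    {"offset": [0,0,0],"dr": [0,0,0],"hand": 1},
    {"offset": [0,0,0],"dr": [0,0,0],"hand": 1},
  ],
)

```text
time: 4.95
tcp_pos: [0.5097, -0.2393, 0.1197]
orientation: [0.011, 1.0, -0.001, 0.001]
force: [-0.4, -0.2, 6.0]
opening: -0.002
grasp_force: 0.2
```

Run:
```python
from h import *
s=state(); print(s['time'],s['tcp_pos'],s['force'],s['moment'])
snap('top','t2'); snap('wrist','w2'); snap('scene','s2')
a=load('t2')['p'][160:275,250:440,::-1]; b=load('w2')['p'][...,::-1]
cv2.imwrite('pics/c2.png',np.vstack([cv2.resize(a,(570,345),interpolation=3),cv2.resize(b[150:400],(570,250))]))
```

```text
4.95 [ 0.50971225 -0.23926741  0.11970079] [-0.41639401 -0.15784769  6.03273255] [-0.02954498 -0.15336722  0.02337255]
```

View pics/c2.png

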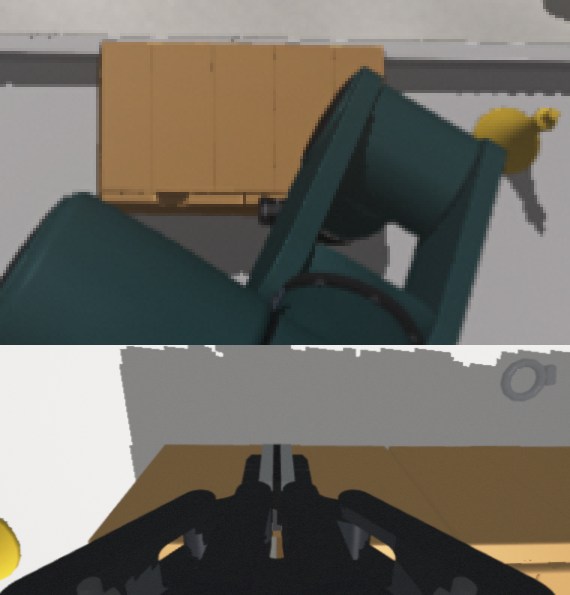

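The picture shows the drawer front almost flush with the left one: their bottom edges line up near crop row 446. The force doesn't show the end stop yet, so I push on in small steps.

Emit:
move_arm(
  steps=[
    {"offset": [-0.03,0,0],"dr": [0,0,0],"hand": 1},
    {"offset": [-0.03,0,0],"dr": [0,0,0],"hand": 1},
    {"offset": [-0.03,0,0],"dr": [0,0,0],"hand": 1},
    {"offset": [0,0,0],"dr": [0,0,0],"hand": 1},
    {"offset": [0,0,0],"dr": [0,0,0],"hand": 1},
    {"offset": [0,0,0],"dr": [0,0,0],"hand": 1},
    {"offset": [0,0,0],"dr": [0,0,0],"hand": 1},
    {"offset": [0,0,0],"dr": [0,0,0],"hand": 1},
  ],
)

```text
time: 5.9
tcp_pos: [0.5104, -0.2391, 0.1196]
orientation: [0.01, 1.0, -0.0, -0.003]
force: [-12.8, -4.0, 15.3]
opening: -0.004
grasp_force: 6.7
```

Emit:
move_arm(
  steps=[
    {"offset": [-0.03,0,0],"dr": [0,0,0],"hand": 1},
    {"offset": [0,0,0],"dr": [0,0,0],"hand": 1},
    {"offset": [0,0,0],"dr": [0,0,0],"hand": 1},
    {"offset": [0.15,0,0],"dr": [0,0,0],"hand": 1},
    {"offset": [0.4,0,0],"dr": [0,0,0],"hand": 1},
    {"offset": [0.8,0,0],"dr": [0,0,0],"hand": 1},
    {"offset": [0.6,0,-0.7],"dr": [0,0,0],"hand": 1},
    {"offset": [0,0,-1],"dr": [0,0,0],"hand": 1},
  ],
)

```text
time: 6.7
tcp_pos: [0.4111, -0.2337, 0.2014]
orientation: [0.012, 1.0, 0.004, -0.005]
force: [1.5, -0.6, 0.7]
opening: -0.001
grasp_force: 0.0
```

Run:
```python
from h import *
s=state(); print(s['time'],s['tcp_pos'],s['force'])
snap('wrist','w3')
```

```text
6.7 [ 0.41106096 -0.23367901  0.2014112 ] [ 1.54900846 -0.60177724  0.67562271]
```

View pics/w3.png

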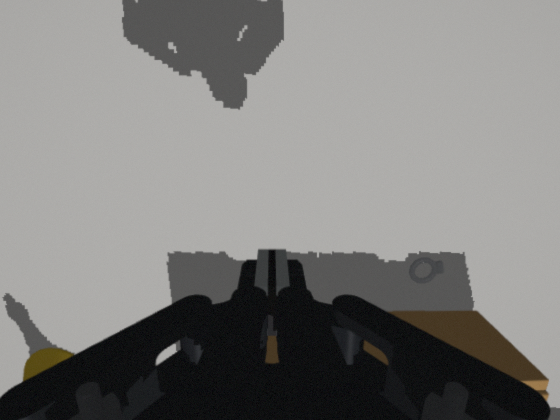

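The shut drawer's front edge is hidden behind the fingers, but its shadow edge is straight (row 253) and nothing sticks out. The ring is still at (423, 270). I lift, swing over to the bunny's side and open the fingers halfway.

Emit:
move_arm(
  steps=[
    {"offset": [0,0,-1],"dr": [0,0,0],"hand": 1},
    {"offset": [0,0.6,-0.7],"dr": [0,0,0],"hand": 1},
    {"offset": [0,0.96,0],"dr": [0,0,0],"hand": 0.5},
    {"offset": [0,0.96,0],"dr": [0,0,0],"hand": 0.5},
    {"offset": [0,0.96,0],"dr": [0,0,0],"hand": 0.5},
    {"offset": [0,0.96,0],"dr": [0,0,0],"hand": 0.5},
    {"offset": [0,0.96,0],"dr": [0,0,0],"hand": 0.5},
    {"offset": [0,0.96,0],"dr": [0,0,0],"hand": 0.5},
  ],
)

```text
time: 7.55
tcp_pos: [0.424, 0.083, 0.289]
orientation: [0.011, 1.0, 0.0, 0.0]
force: [1.7, -0.4, 0.2]
opening: 0.497
grasp_force: 0.0
```

Emit:
move_arm(
  steps=[
    {"offset": [0,0.9,0],"dr": [0,0,0],"hand": 0.5},
    {"offset": [0,0.9,0],"dr": [0,0,0],"hand": 0.5},
    {"offset": [0,0.8,0],"dr": [0,0,0],"hand": 0.5},
    {"offset": [0,0,0],"dr": [0,0,0.98],"hand": 0.5},
    {"offset": [0,0,0],"dr": [0,0,0.98],"hand": 0.5},
    {"offset": [0,0,0],"dr": [0,0,0.98],"hand": 0.5},
    {"offset": [0,0,0],"dr": [0,0,0.98],"hand": 0.5},
    {"offset": [0,0,0],"dr": [0,0,0.98],"hand": 0.5},
  ],
)

```text
time: 8.35
tcp_pos: [0.427, 0.2112, 0.2887]
orientation: [0.372, 0.928, 0.0, -0.0]
force: [0.7, 0.4, -0.1]
opening: 0.499
grasp_force: 0.0
```

Run:
```python
from h import *
s=state(); print(s['time'],s['tcp_pos'],R.from_quat(s['orientation']).as_matrix().round(3),s['joint_positions'],s['opening'],s['force'])
snap('wrist','w4'); snap('top','t4')
bunny('w4')
a=load('t4')['p'][160:275,250:440,::-1]; b=load('w4')['p'][...,::-1]
cv2.imwrite('pics/c4.png',np.hstack([b,np.vstack([cv2.resize(a,(230,139),interpolation=3),np.zeros((281,230,3),np.uint8)])]))
s=load('t4'); P=cloud(s);hsv=cv2.cvtColor(s['p'],cv2.COLOR_RGB2HSV)
m=(s['d']>0)&(P[...,2]>.07)&(P[...,2]<.1)&(P[...,0]>.42)&(hsv[...,1]>90)
for y0 in(-.07,-.09,-.12,-.14,-.18,-.2,-.24,-.28,-.3): k=m&(abs(P[...,1]-y0)<.012); print(y0,np.sort(P[k][:,0])[:4].round(3))
s=load('w3'); print(plane(s,[[472,310],[400,310]],.003).round(4).tolist())
```

```text
8.35 [0.42700655 0.21124842 0.2887052 ] [[-0.723  0.691 -0.   ]
 [ 0.691  0.723  0.   ]
 [ 0.     0.    -1.   ]] [ 3.14208956e-01  1.96748113e-01  1.78764357e+00  1.21837660e-04
  1.15724897e+00 -4.94163637e-01] 0.4993299254858675 [ 0.69883461  0.41400913 -0.11157896]
w4 3095 bbox [0.495 0.091 0.012] [0.558 0.158 0.089] mid [0.5265 0.1246 0.0503] 576 foot [0.495 0.091 0.012] [0.557 0.158 0.02 ]
-0.07 [0.525 0.525 0.526 0.526]
-0.09 [0.525 0.525 0.525 0.525]
-0.12 [0.524 0.524 0.524 0.524]
-0.14 [0.522 0.523 0.523 0.524]
-0.18 [0.522 0.522 0.522 0.522]
-0.2 [0.521 0.521 0.521 0.522]
-0.24 [0.52 0.52 0.52 0.52]
-0.28 [0.519 0.519 0.519 0.52 ]
-0.3 [0.519 0.519 0.519 0.519]
[[0.5265, -0.0377, 0.003], [0.5235, -0.1099, 0.003]]
```

View pics/c4.png

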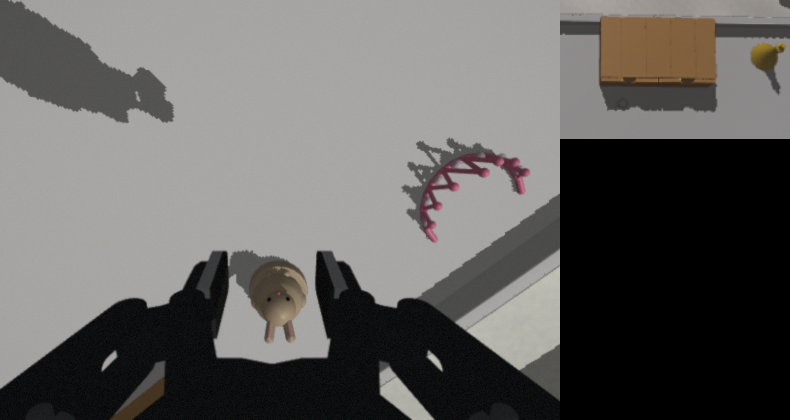

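The bunny stands between the half-open fingers at (278, 293). The tiara at (470, 190) is untouched. In the small top view both drawer fronts are in one line, so the drawer is shut. Now I tilt the tool 25° and come down behind the bunny.

Emit:
move_arm(
  steps=[
    {"offset": [-0.84,0.18,0],"dr": [0,0,0],"hand": 0.5},
    {"offset": [0,0,0],"dr": [0,-0.97,0],"hand": 0.5},
    {"offset": [0,0,0],"dr": [0,-0.97,0],"hand": 0.5},
    {"offset": [0,0,0],"dr": [0,-0.97,0],"hand": 0.5},
    {"offset": [0.38,0,0.815],"dr": [0,0,0],"hand": 0.5},
    {"offset": [0.38,0,0.815],"dr": [0,0,0],"hand": 0.5},
    {"offset": [0.38,0,0.815],"dr": [0,0,0],"hand": 0.5},
    {"offset": [0.38,0,0.815],"dr": [0,0,0],"hand": 0.5},
  ],
)

```text
time: 9.25
tcp_pos: [0.4639, 0.1893, 0.1078]
orientation: [0.358, 0.908, -0.079, 0.201]
force: [1.1, -0.4, -0.2]
opening: 0.502
grasp_force: 0.0
```

```bash
cat >> h.py <<'E'
def tip(L=.071,B=None):
    s=state(); M=R.from_quat(s['orientation']).as_matrix(); t=s['tcp_pos']+M@[0,0,L]
    print('t',s['time'],'tcp',s['tcp_pos'].round(4),'tip',t.round(4),'F',np.round(s['force'],1)); print(M.round(3))
    if B is not None:
        f=np.array([-M[0,0],-M[1,0]]);f/=np.hypot(*f); d=np.array(B)-t[:2]; print('bunny ahead',d@f,'left',d@[-f[1],f[0]])
E
python3 - <<'E'
from h import *
tip(B=(.531,.124))
E
```

```text
t 9.25 tcp [0.4639 0.1893 0.1078] tip [0.4857 0.1689 0.0434] F [ 1.1 -0.4 -0.2]
[[-0.662  0.683  0.308]
 [ 0.619  0.73  -0.288]
 [-0.422 -0.    -0.907]]
bunny ahead 0.06369422018258482 left -0.0018619499099811487
```

Emit:
move_arm(
  steps=[
    {"offset": [0.15,0,0.317],"dr": [0,0,0],"hand": 0.5},
    {"offset": [0.15,0,0.317],"dr": [0,0,0],"hand": 0.5},
    {"offset": [0,0,0],"dr": [0,0,0],"hand": 0.5},
    {"offset": [-0.127,0,0.059],"dr": [0,0,0],"hand": 0.5},
    {"offset": [-0.127,0,0.059],"dr": [0,0,0],"hand": 0.5},
    {"offset": [-0.127,0,0.059],"dr": [0,0,0],"hand": 0.5},
    {"offset": [0,0,0],"dr": [0,0,0],"hand": 0.5},
    {"offset": [0,0,0],"dr": [0,0,0],"hand": 0.5},
  ],
)

```text
time: 10.05
tcp_pos: [0.4795, 0.1743, 0.0746]
orientation: [0.361, 0.907, -0.08, 0.202]
force: [-0.2, 0.4, -0.0]
opening: 0.501
grasp_force: 0.0
```

Run:
```python
from h import *
tip(B=(.531,.124)); snap('wrist','w5')
```

```text
t 10.05 tcp [0.4795 0.1743 0.0746] tip [0.5014 0.1537 0.0103] F [-0.2  0.4 -0. ]
[[-0.658  0.687  0.308]
 [ 0.623  0.727 -0.29 ]
 [-0.423  0.001 -0.906]]
bunny ahead 0.04190409644318349 left -0.0012064347736343835
```

View pics/w5.png

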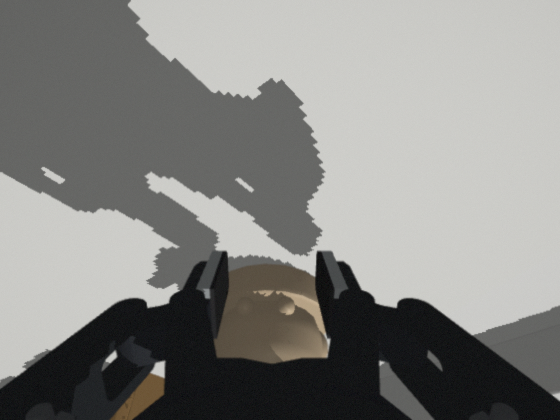

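The fork sits around the foot's near side, with the foot at (272, 275) between finger tips at columns 215 and 328. Contact is about 3 mm away. I lower the tips 2.5 mm and push.

Emit:
move_arm(
  steps=[
    {"offset": [0.021,0,0.045],"dr": [0,0,0],"hand": 0.5},
    {"offset": [-0.127,0,0.059],"dr": [0,0,0],"hand": 0.5},
    {"offset": [-0.15,0,0.07],"dr": [0,0,0],"hand": 0.5},
    {"offset": [-0.15,0,0.07],"dr": [0,0,0],"hand": 0.5},
    {"offset": [-0.15,0,0.07],"dr": [0,0,0],"hand": 0.5},
    {"offset": [-0.15,0,0.07],"dr": [0,0,0],"hand": 0.5},
    {"offset": [-0.15,0,0.07],"dr": [0,0,0],"hand": 0.5},
    {"offset": [0,0,0],"dr": [0,0,0],"hand": 0.5},
  ],
)

```text
time: 10.9
tcp_pos: [0.5153, 0.1404, 0.0717]
orientation: [0.361, 0.907, -0.08, 0.202]
force: [0.1, -0.8, -0.1]
opening: 0.503
grasp_force: 0.0
```

Run:
```python
from h import *
tip(); snap('top','t6'); snap('scene','s6')
a=load('t6')['p'][150:270,180:340,::-1]; b=load('s6')['p'][150:270,230:450,::-1]
cv2.imwrite('pics/c6.png',np.hstack([cv2.resize(a,(400,300),interpolation=3),cv2.resize(b,(400,300),interpolation=3)]))
```

```text
t 10.9 tcp [0.5153 0.1404 0.0717] tip [0.5371 0.1198 0.0073] F [ 0.1 -0.8 -0.1]
[[-0.658  0.687  0.308]
 [ 0.623  0.726 -0.291]
 [-0.423  0.    -0.906]]
```

View pics/c6.png

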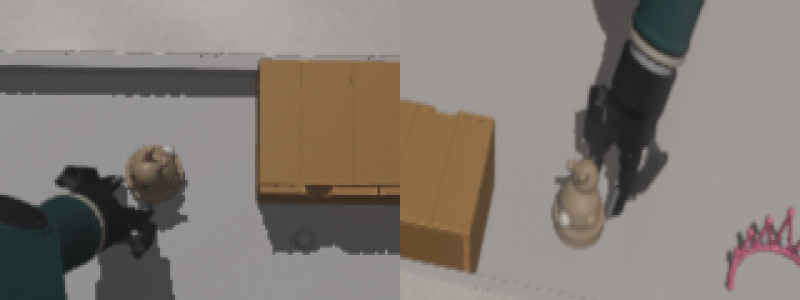

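The bunny stands upright in the fork: top crop (155, 172), scene crop (580, 210). It is moving diagonally towards the corner and the force is low, so I continue.

Emit:
move_arm(
  steps=[
    {"offset": [-0.2,-0.013,0.093],"dr": [0,0,0],"hand": 0.5},
    {"offset": [-0.2,-0.013,0.093],"dr": [0,0,0],"hand": 0.5},
    {"offset": [-0.2,-0.013,0.093],"dr": [0,0,0],"hand": 0.5},
    {"offset": [-0.2,-0.013,0.093],"dr": [0,0,0],"hand": 0.5},
    {"offset": [-0.2,-0.013,0.093],"dr": [0,0,0],"hand": 0.5},
    {"offset": [-0.2,-0.013,0.093],"dr": [0,0,0],"hand": 0.5},
    {"offset": [-0.2,-0.013,0.093],"dr": [0,0,0],"hand": 0.5},
    {"offset": [-0.15,-0.01,0.07],"dr": [0,0,0],"hand": 0.5},
  ],
)

```text
time: 11.8
tcp_pos: [0.5737, 0.0781, 0.0717]
orientation: [0.361, 0.907, -0.08, 0.201]
force: [0.0, 0.3, 0.1]
opening: 0.497
grasp_force: 0.3
```

Run:
```python
from h import *
tip(B=(.652,.001)); snap('wrist','w7'); snap('scene','s7'); snap('top','t7')
for f in('s7','t7','w7'): bunny(f,-.025,.12,(.54,.683))
```

```text
t 11.8 tcp [0.5737 0.0781 0.0717] tip [0.5955 0.0574 0.0073] F [0.  0.3 0.1]
[[-0.659  0.687  0.307]
 [ 0.622  0.727 -0.29 ]
 [-0.423  0.    -0.906]]
bunny ahead 0.07983670574288614 left -0.0022046340352985267
s7 1441 bbox [ 0.54  -0.005  0.012] [0.662 0.12  0.1  ] mid [0.6009 0.0575 0.0559] 149 foot [ 0.57  -0.005  0.012] [0.662 0.091 0.02 ]
t7 417 bbox [ 0.587 -0.001  0.012] [0.658 0.068 0.094] mid [0.6226 0.0335 0.0532] 80 foot [ 0.587 -0.001  0.012] [0.658 0.068 0.02 ]
w7 42697 bbox [0.54  0.009 0.012] [0.639 0.12  0.086] mid [0.5894 0.0645 0.0491] 2736 foot [0.561 0.018 0.012] [0.636 0.092 0.02 ]
```

Emit:
move_arm(
  steps=[
    {"offset": [-0.136,-0.012,0.063],"dr": [0,0,0],"hand": 0.5},
    {"offset": [-0.136,-0.012,0.063],"dr": [0,0,0],"hand": 0.5},
    {"offset": [-0.136,-0.012,0.063],"dr": [0,0,0],"hand": 0.5},
    {"offset": [-0.136,-0.012,0.063],"dr": [0,0,0],"hand": 0.5},
    {"offset": [-0.054,-0.005,0.025],"dr": [0,0,0],"hand": 0.5},
    {"offset": [-0.054,0,0.025],"dr": [0,0,0],"hand": 0.5},
    {"offset": [0,0,0],"dr": [0,0,0],"hand": 0.5},
    {"offset": [0,0,0],"dr": [0,0,0],"hand": 0.5},
  ],
)

```text
time: 12.75
tcp_pos: [0.5972, 0.0523, 0.0718]
orientation: [0.361, 0.907, -0.08, 0.201]
force: [0.6, 0.2, 0.5]
opening: 0.505
grasp_force: 0.0
```

Run:
```python
from h import *
tip(B=(.652,.001)); snap('scene','s8'); snap('top','t8')
a=load('t8')['p'][165:225,240:320,::-1]; b=load('s8')['p'][180:270,240:360,::-1]
cv2.imwrite('pics/c8.png',np.hstack([cv2.resize(a,(400,300),interpolation=3),cv2.resize(b,(400,300),interpolation=3)]))
for f in('t8',): bunny(f,-.025,.12,(.54,.683))
```

```text
t 12.75 tcp [0.5972 0.0523 0.0718] tip [0.619  0.0317 0.0074] F [0.6 0.2 0.5]
[[-0.659  0.686  0.307]
 [ 0.622  0.727 -0.29 ]
 [-0.423 -0.    -0.906]]
bunny ahead 0.04506203852520985 left 0.00028882437716418543
t8 407 bbox [ 0.612 -0.023  0.012] [0.68  0.043 0.092] mid [0.6462 0.0099 0.0521] 70 foot [ 0.612 -0.023  0.012] [0.68  0.043 0.02 ]
```

View pics/c8.png

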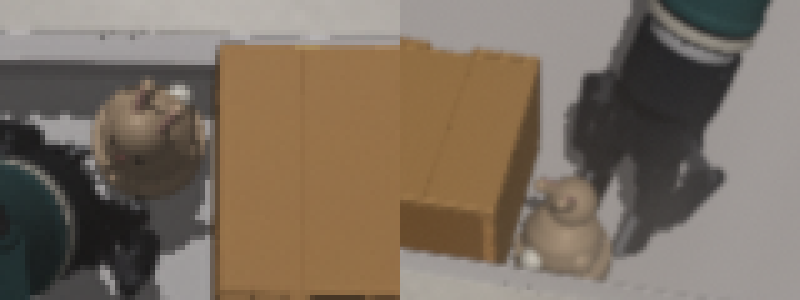

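The bunny is upright a few millimetres short of the corner: top crop (150, 140), with a thin gap to the organizer edge at column 215. I finish in small steps and watch the force.

Emit:
move_arm(
  steps=[
    {"offset": [-0.04,0,0.018],"dr": [0,0,0],"hand": 0.5},
    {"offset": [-0.04,0,0.018],"dr": [0,0,0],"hand": 0.5},
    {"offset": [-0.03,0,0.014],"dr": [0,0,0],"hand": 0.5},
    {"offset": [0,0,0],"dr": [0,0,0],"hand": 0.5},
    {"offset": [0,0,0],"dr": [0,0,0],"hand": 0.5},
    {"offset": [0,0,0],"dr": [0,0,0],"hand": 0.5},
    {"offset": [0,0,0],"dr": [0,0,0],"hand": 0.5},
    {"offset": [0,0,0],"dr": [0,0,0],"hand": 0.5},
  ],
)

```text
time: 13.65
tcp_pos: [0.6016, 0.0482, 0.0718]
orientation: [0.361, 0.907, -0.08, 0.201]
force: [-0.6, 0.1, -0.6]
opening: 0.494
grasp_force: 0.0
```

Emit:
move_arm(
  steps=[
    {"offset": [-0.03,0,0.014],"dr": [0,0,0],"hand": 0.5},
    {"offset": [-0.02,0,0.009],"dr": [0,0,0],"hand": 0.5},
    {"offset": [0,0,0],"dr": [0,0,0],"hand": 0.5},
    {"offset": [0,0,0],"dr": [0,0,0],"hand": 0.5},
    {"offset": [0,0,0],"dr": [0,0,0],"hand": 0.5},
    {"offset": [0,0,0],"dr": [0,0,0],"hand": 0.5},
    {"offset": [0,0,0],"dr": [0,0,0],"hand": 0.5},
    {"offset": [0,0,0],"dr": [0,0,0],"hand": 0.5},
  ],
)

```text
time: 14.45
tcp_pos: [0.6035, 0.0464, 0.0717]
orientation: [0.361, 0.907, -0.08, 0.201]
force: [-2.4, 5.0, 0.3]
opening: 0.498
grasp_force: 2.4
```

Emit:
move_arm(
  steps=[
    {"offset": [-0.03,0,0.014],"dr": [0,0,0],"hand": 0.5},
    {"offset": [0,0,0],"dr": [0,0,0],"hand": 0.5},
    {"offset": [-0.03,0,0.014],"dr": [0,0,0],"hand": 0.5},
    {"offset": [0,0,0],"dr": [0,0,0],"hand": 0.5},
    {"offset": [0,0,0],"dr": [0,0,0],"hand": 0.5},
    {"offset": [0,0,0],"dr": [0,0,0],"hand": 0.5},
    {"offset": [0,0,0],"dr": [0,0,0],"hand": 0.5},
    {"offset": [0,0,0],"dr": [0,0,0],"hand": 0.5},
  ],
)

```text
time: 15.25
tcp_pos: [0.6047, 0.0455, 0.0715]
orientation: [0.36, 0.908, -0.079, 0.201]
force: [-7.7, 11.9, 4.5]
opening: 0.498
grasp_force: 7.7
```

Run:
```python
from h import *
tip(B=(.652,.001)); snap('scene','s9'); snap('top','t9')
bunny('t9',-.03,.12,(.54,.685))
s=load('t9');P=cloud(s);ok=s['d']>0
# organizer left edge / sill front edge near corner, same view
m=ok&(abs(P[...,2]-.095)<.006)&(P[...,0]>.55)&(P[...,0]<.67); q=P[m];q=q[q[:,1]>-.1]; print('org left', np.sort(q[:,1])[-15:].round(4))
m=ok&(abs(P[...,2]-.04)<.004)&(P[...,1]>.06)&(P[...,1]<.15)&(P[...,0]>.66); q=P[m]; print('sill',np.sort(q[:,0])[:15].round(4))
```

```text
t 15.25 tcp [0.6047 0.0455 0.0715] tip [0.6265 0.025  0.0071] F [-7.7 11.9  4.5]
[[-0.66   0.686  0.307]
 [ 0.622  0.728 -0.288]
 [-0.421  0.001 -0.907]]
bunny ahead 0.035029516005109056 left 3.953764266939846e-05
t9 485 bbox [ 0.567 -0.029  0.013] [0.679 0.036 0.099] mid [0.6231 0.0037 0.0558] 55 foot [ 0.616 -0.029  0.013] [0.673 0.036 0.02 ]
org left [0.0968 0.0997 0.0997 0.0999 0.1002 0.1026 0.1026 0.1028 0.103  0.1032
 0.1058 0.1058 0.1059 0.1087 0.1087]
sill [0.6896 0.6896 0.6897 0.6898 0.6901 0.6902 0.6902 0.6903 0.6904 0.6905
 0.6905 0.6906 0.6906 0.6907 0.6907]
```

Emit:
move_arm(
  steps=[
    {"offset": [-0.026,0.027,0.012],"dr": [0,0,0],"hand": 0.5},
    {"offset": [0,0,0],"dr": [0,0,0],"hand": 0.5},
    {"offset": [-0.026,0.027,0.012],"dr": [0,0,0],"hand": 0.5},
    {"offset": [0,0,0],"dr": [0,0,0],"hand": 0.5},
    {"offset": [0,0,0],"dr": [0,0,0],"hand": 0.5},
    {"offset": [0,0,0],"dr": [0,0,0],"hand": 0.5},
    {"offset": [0,0,0],"dr": [0,0,0],"hand": 0.5},
    {"offset": [0,0,0],"dr": [0,0,0],"hand": 0.5},
  ],
)

```text
time: 16.15
tcp_pos: [0.6058, 0.0454, 0.0709]
orientation: [0.361, 0.908, -0.08, 0.199]
force: [-16.1, 16.2, 10.5]
opening: 0.501
grasp_force: 12.6
```

Emit:
move_arm(
  steps=[
    {"offset": [0.09,0,-0.042],"dr": [0,0,0],"hand": 0.5},
    {"offset": [0.18,0,-0.084],"dr": [0,0,0],"hand": 0.5},
    {"offset": [0.36,0,-0.17],"dr": [0,0,0],"hand": 0.5},
    {"offset": [0.6,0,-0.28],"dr": [0,0,0],"hand": 0.5},
    {"offset": [-0.2,0,-0.45],"dr": [0,0,0],"hand": 0.5},
    {"offset": [-0.36,0,-0.8],"dr": [0,0,0],"hand": 0.5},
    {"offset": [-0.36,0,-0.8],"dr": [0,0,0],"hand": 0.5},
    {"offset": [0,0,0],"dr": [0,0,0],"hand": 0.5},
  ],
)

```text
time: 16.95
tcp_pos: [0.563, 0.0926, 0.1905]
orientation: [0.361, 0.906, -0.077, 0.206]
force: [0.9, -0.3, 0.7]
opening: 0.501
grasp_force: 0.0
```

Run:
```python
from h import *
tip(B=(.652,.001)); snap('wrist','wa'); snap('scene','sa'); snap('top','ta')
a=load('ta')['p'][165:225,240:320,::-1]; b=load('sa')['p'][180:270,240:360,::-1]; w=load('wa')['p'][...,::-1]
cv2.imwrite('pics/ca.png',np.vstack([np.hstack([cv2.resize(a,(400,300),interpolation=3),cv2.resize(b,(400,300),interpolation=3)]),cv2.resize(w,(400,300)).repeat(1,1) if 0 else np.hstack([cv2.resize(w,(400,300)),np.zeros((300,400,3),np.uint8)])]))
bunny('ta',-.03,.12,(.54,.685))
```

```text
t 16.95 tcp [0.563  0.0926 0.1905] tip [0.5856 0.0722 0.1263] F [ 0.9 -0.3  0.7]
[[-0.655  0.686  0.318]
 [ 0.622  0.728 -0.288]
 [-0.429  0.009 -0.903]]
bunny ahead 0.09717601298127305 left -0.005804379168306398
ta 408 bbox [ 0.616 -0.029  0.012] [0.679 0.036 0.093] mid [0.6473 0.0036 0.0525] 66 foot [ 0.616 -0.029  0.012] [0.673 0.036 0.02 ]
```

View pics/ca.png

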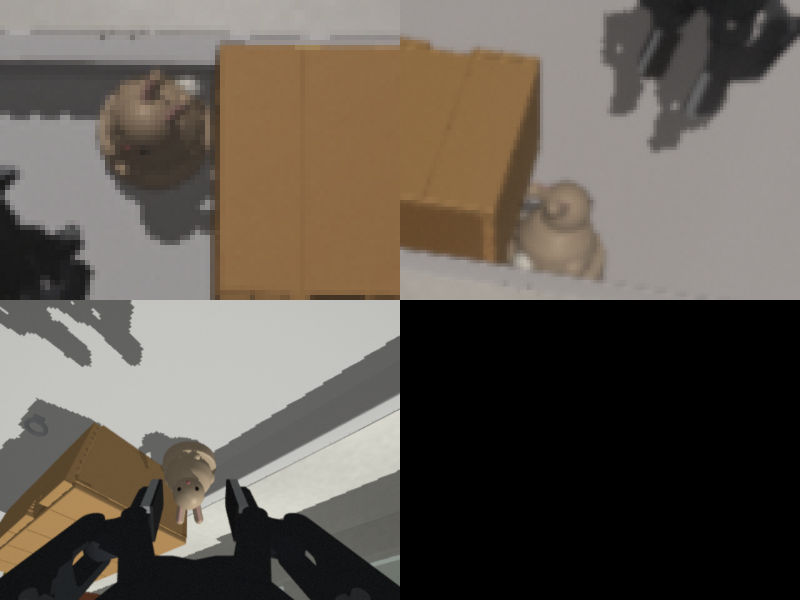

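The bunny stands upright in the corner. In the top crop its foot touches the organizer's edge line at column 215, but the gap to the upstand can't be seen. I test that with a steeper closed-finger push, more along +x.

Emit:
move_arm(
  steps=[
    {"offset": [0,0,0],"dr": [-0.307,0,-0.643],"hand": 1},
    {"offset": [0,0,0],"dr": [-0.307,0,-0.643],"hand": 1},
    {"offset": [0,0,0],"dr": [-0.307,0,-0.643],"hand": 1},
    {"offset": [0,0,0],"dr": [0,0,0],"hand": 1},
    {"offset": [0,0,0],"dr": [0,0,0],"hand": 1},
    {"offset": [0,0,0],"dr": [0,0,0],"hand": 1},
    {"offset": [0,0,0],"dr": [0,0,0],"hand": 1},
    {"offset": [0,0,0],"dr": [0,0,0],"hand": 1},
  ],
)

```text
time: 17.9
tcp_pos: [0.5595, 0.0921, 0.1841]
orientation: [0.212, 0.953, -0.046, 0.212]
force: [0.4, 0.2, 0.1]
opening: 0.0
grasp_force: 0.0
```

Run:
```python
from h import *
tip(.073,B=(.652,.003)); s=state(); M=R.from_quat(s['orientation']).as_matrix()
print((M.T@(np.array([.564,.044,.0747])-s['tcp_pos'])/.05).round(3), 'opening',s['opening'])
f=np.array([-M[0,0],-M[1,0],0]);f/=np.linalg.norm(f); print('fwd50',(M.T@f).round(3),'down50',(M.T@[0,0,-1]).round(3), 'x50',(M.T@[1,0,0]).round(3))
# foot circle from wrist view: points on foot rim
snap('wrist','wb'); q=load('wb'); P=cloud(q); k=(q['d']>0)&(P[...,2]>.008)&(P[...,2]<.019)&(P[...,0]>.6)&(P[...,0]<.70)&(P[...,1]>-.025)&(P[...,1]<.06)
p=P[k]; print('wrist foot',len(p),p.min(0).round(4),p.max(0).round(4))
m=(q['d']>0)&(abs(P[...,2]-.04)<.003)&(P[...,0]>.66)&(P[...,1]>.05)&(P[...,1]<.15); z=P[m]; print('sill',[ (a,np.sort(z[abs(z[:,1]-a)<.01][:,0])[:3].round(4)) for a in(.06,.1,.14)])
```

```text
t 17.9 tcp [0.5595 0.0921 0.1841] tip [0.5876 0.0792 0.118 ] F [0.4 0.2 0.1]
[[-0.821  0.423  0.385]
 [ 0.384  0.906 -0.177]
 [-0.423  0.003 -0.906]]
bunny ahead 0.09061008838004943 left -0.04170116221583148
[ 0.483 -0.839  2.187] opening 0.00036987612562205377
fwd50 [-0.906 -0.001  0.423] down50 [ 0.423 -0.003  0.906] x50 [-0.821  0.423  0.385]
wrist foot 1406 [ 0.6151 -0.0249  0.008 ] [0.6903 0.06   0.0189]
sill [(0.06, array([0.6893, 0.6894, 0.6894])), (0.1, array([0.6899, 0.6901, 0.6902])), (0.14, array([0.691 , 0.6911, 0.6912]))]
```

Emit:
move_arm(
  steps=[
    {"offset": [0,-0.84,0],"dr": [0,0,0],"hand": 1},
    {"offset": [0.16,0,0.73],"dr": [0,0,0],"hand": 1},
    {"offset": [0.16,0,0.73],"dr": [0,0,0],"hand": 1},
    {"offset": [0.16,0,0.72],"dr": [0,0,0],"hand": 1},
    {"offset": [0,0,0],"dr": [0,0,0],"hand": 1},
    {"offset": [-0.091,0,0.042],"dr": [0,0,0],"hand": 1},
    {"offset": [-0.091,0,0.042],"dr": [0,0,0],"hand": 1},
    {"offset": [0,0,0],"dr": [0,0,0],"hand": 1},
  ],
)

```text
time: 18.75
tcp_pos: [0.5757, 0.0394, 0.0786]
orientation: [0.21, 0.953, -0.045, 0.213]
force: [-0.1, 0.1, 0.3]
opening: -0.005
grasp_force: 0.0
```

Run:
```python
from h import *
tip(.073,B=(.652,.003))
```

```text
t 18.75 tcp [0.5757 0.0394 0.0786] tip [0.604  0.0265 0.0125] F [-0.1  0.1  0.3]
[[-0.821  0.42   0.387]
 [ 0.381  0.908 -0.176]
 [-0.425  0.003 -0.905]]
bunny ahead 0.05346143734986293 left -0.0011121702185521313
```

Emit:
move_arm(
  steps=[
    {"offset": [0.034,0,0.072],"dr": [0,0,0],"hand": 1},
    {"offset": [-0.091,0,0.042],"dr": [0,0,0],"hand": 1},
    {"offset": [-0.036,0,0.017],"dr": [0,0,0],"hand": 1},
    {"offset": [-0.018,0,0.008],"dr": [0,0,0],"hand": 1},
    {"offset": [0,0,0],"dr": [0,0,0],"hand": 1},
    {"offset": [0,0,0],"dr": [0,0,0],"hand": 1},
    {"offset": [0,0,0],"dr": [0,0,0],"hand": 1},
    {"offset": [0,0,0],"dr": [0,0,0],"hand": 1},
  ],
)

```text
time: 19.55
tcp_pos: [0.5808, 0.0362, 0.0723]
orientation: [0.211, 0.953, -0.045, 0.211]
force: [-0.3, -0.7, 0.5]
opening: -0.003
grasp_force: 0.0
```

Emit:
move_arm(
  steps=[
    {"offset": [-0.036,0,0.017],"dr": [0,0,0],"hand": 1},
    {"offset": [0,0,0],"dr": [0,0,0],"hand": 1},
    {"offset": [0,0,0],"dr": [0,0,0],"hand": 1},
    {"offset": [0,0,0],"dr": [0,0,0],"hand": 1},
    {"offset": [0,0,0],"dr": [0,0,0],"hand": 1},
    {"offset": [0,0,0],"dr": [0,0,0],"hand": 1},
    {"offset": [0,0,0],"dr": [0,0,0],"hand": 1},
    {"offset": [0,0,0],"dr": [0,0,0],"hand": 1},
  ],
)

```text
time: 20.35
tcp_pos: [0.5827, 0.0353, 0.0723]
orientation: [0.211, 0.953, -0.045, 0.211]
force: [-0.2, 0.7, -0.1]
opening: -0.004
grasp_force: 0.0
```

Emit:
move_arm(
  steps=[
    {"offset": [-0.036,0,0.017],"dr": [0,0,0],"hand": 1},
    {"offset": [0,0,0],"dr": [0,0,0],"hand": 1},
    {"offset": [0,0,0],"dr": [0,0,0],"hand": 1},
    {"offset": [0,0,0],"dr": [0,0,0],"hand": 1},
    {"offset": [0,0,0],"dr": [0,0,0],"hand": 1},
    {"offset": [0,0,0],"dr": [0,0,0],"hand": 1},
    {"offset": [0,0,0],"dr": [0,0,0],"hand": 1},
    {"offset": [0,0,0],"dr": [0,0,0],"hand": 1},
  ],
)

```text
time: 21.15
tcp_pos: [0.5845, 0.0345, 0.0723]
orientation: [0.211, 0.953, -0.045, 0.211]
force: [-0.1, -0.4, 0.4]
opening: -0.003
grasp_force: 0.2
```

Emit:
move_arm(
  steps=[
    {"offset": [-0.036,0,0.017],"dr": [0,0,0],"hand": 1},
    {"offset": [0,0,0],"dr": [0,0,0],"hand": 1},
    {"offset": [0,0,0],"dr": [0,0,0],"hand": 1},
    {"offset": [0,0,0],"dr": [0,0,0],"hand": 1},
    {"offset": [0,0,0],"dr": [0,0,0],"hand": 1},
    {"offset": [0,0,0],"dr": [0,0,0],"hand": 1},
    {"offset": [0,0,0],"dr": [0,0,0],"hand": 1},
    {"offset": [0,0,0],"dr": [0,0,0],"hand": 1},
  ],
)

```text
time: 21.95
tcp_pos: [0.5849, 0.0338, 0.0719]
orientation: [0.211, 0.954, -0.046, 0.21]
force: [-4.3, 2.5, 2.1]
opening: 0.002
grasp_force: 2.9
```

Emit:
move_arm(
  steps=[
    {"offset": [-0.036,0,0.017],"dr": [0,0,0],"hand": 1},
    {"offset": [0,0,0],"dr": [0,0,0],"hand": 1},
    {"offset": [0,0,0],"dr": [0,0,0],"hand": 1},
    {"offset": [0,0,0],"dr": [0,0,0],"hand": 1},
    {"offset": [0,0,0],"dr": [0,0,0],"hand": 1},
    {"offset": [0,0,0],"dr": [0,0,0],"hand": 1},
    {"offset": [0,0,0],"dr": [0,0,0],"hand": 1},
    {"offset": [0,0,0],"dr": [0,0,0],"hand": 1},
  ],
)

```text
time: 22.75
tcp_pos: [0.5852, 0.0333, 0.0715]
orientation: [0.211, 0.954, -0.046, 0.209]
force: [-9.5, 6.5, 6.4]
opening: 0.0
grasp_force: 5.6
```

The bunny no longer moves: force builds at once on both axes (−9.5 N in x, +6.5 N in y), so it is seated against both walls. I retreat.

Emit:
move_arm(
  steps=[
    {"offset": [0.05,0,-0.023],"dr": [0,0,0],"hand": 1},
    {"offset": [0.14,0,-0.065],"dr": [0,0,0],"hand": 1},
    {"offset": [0.36,0,-0.17],"dr": [0,0,0],"hand": 1},
    {"offset": [0.7,0,-0.33],"dr": [0,0,0],"hand": 1},
    {"offset": [0.3,0.3,-0.7],"dr": [0,0,0],"hand": 1},
    {"offset": [0,0.3,-0.9],"dr": [0,0,0],"hand": 1},
    {"offset": [0,0.3,-0.9],"dr": [0,0,0],"hand": 1},
    {"offset": [0,0.3,-0.9],"dr": [0,0,0],"hand": 1},
  ],
)

```text
time: 23.55
tcp_pos: [0.4813, 0.1526, 0.2327]
orientation: [0.212, 0.955, -0.043, 0.202]
force: [1.2, 0.5, -0.7]
opening: 0.0
grasp_force: 0.0
```

Run:
```python
from h import *
tip(.073); snap('top','tz'); snap('scene','sz'); snap('wrist','wz')
a=load('tz')['p'][160:275,120:440,::-1]; b=load('sz')['p'][150:270,90:470,::-1]
cv2.imwrite('pics/cz.png',np.vstack([cv2.resize(a,(800,287),interpolation=3),cv2.resize(b,(800,253),interpolation=3)]))
q=load('wz'); P=cloud(q); k=(q['d']>0)&(P[...,2]>.008)&(P[...,2]<.019)&(P[...,0]>.6)&(P[...,0]<.66)&(P[...,1]>-.025)&(P[...,1]<.06)
print('foot',P[k].min(0).round(4),P[k].max(0).round(4))
s=load('tz'); P=cloud(s);hsv=cv2.cvtColor(s['p'],cv2.COLOR_RGB2HSV)
m=(s['d']>0)&(P[...,2]>.07)&(P[...,2]<.1)&(P[...,0]>.42)&(hsv[...,1]>90)
for y0 in(-.07,-.12,-.18,-.24,-.28): k=m&(abs(P[...,1]-y0)<.012); print(y0,np.sort(P[k][:,0])[:2].round(3))
```

```text
t 23.55 tcp [0.4813 0.1526 0.2327] tip [0.5081 0.1403 0.1659] F [ 1.2  0.5 -0.7]
[[-0.829  0.422  0.367]
 [ 0.387  0.906 -0.169]
 [-0.404  0.002 -0.915]]
foot [ 0.615  -0.0248  0.0081] [0.6598 0.0378 0.0189]
-0.07 [0.525 0.525]
-0.12 [0.524 0.524]
-0.18 [0.522 0.522]
-0.24 [0.52 0.52]
-0.28 [0.519 0.519]
```

View pics/cz.png

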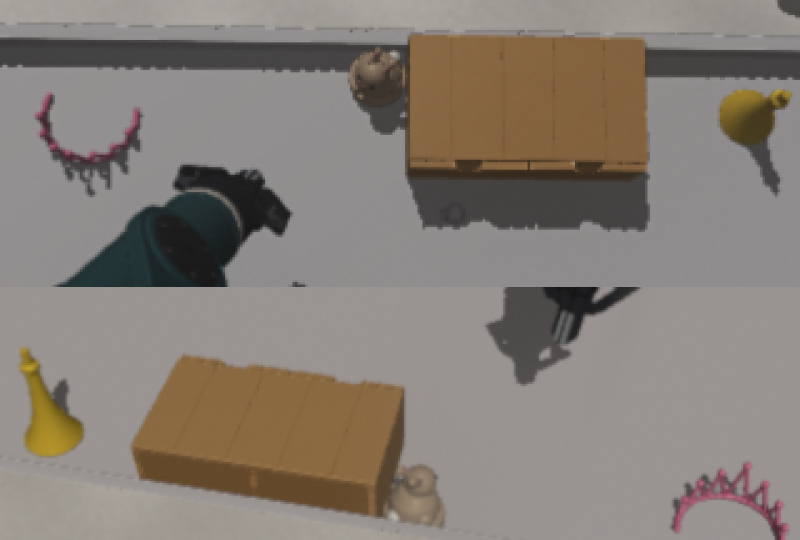

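The final views show both drawer fronts flush (row 165), and the bunny upright in the corner at (377, 77). The ring (453, 213), the tiara and the horn are where they started, and the hand is clear.

```bash
python3 -c "
from workcell import job; print(job.sign_off())"
```

```text
the job is handed in; nothing more can be done
None
```

I pushed the drawer fully shut, then slid the bunny upright into the corner against both the organizer and the upstand; the tiara, ring and horn look unmoved, and the job is handed in at about 24 s with the hand clear.

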